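# Shut down the dry block heater and lift out its sample block

## Task

Shut down the white dry block heater by pressing three of its keys one at a time, letting each come out again: yellow (silence the alarm), then red (heater off), then green (standby), without pressing the grey arrow keys. Then lift the aluminium block with its four vials by its black handle straight up out of the well, and hold it level and still over the well with its underside at least six centimetres above the rim, so that a colleague can wipe the well out; after three seconds finish while still holding it there. Leave the bench timer, the small blue-capped vial and the blue-capped bottles standing near the heater where they are.

Things in the scene. Friction and masses are not known exactly. Their poses are not given: they have to be found in the camera images.
- heater: dry block heater, white housing, fixed, 220 x 170 x 80 mm; origin on the bench under the middle of its width, x runs from its front (console, toward the robot) to its back, y across, z up. Console: sloping face 17 deg from level, rising to the back, at x -0.117 to -0.045, with the row of keys; housing with the well at x -0.045 to 0.105, its rim 80 mm above the bench
- well (a point): centre of the well's mouth, level with the rim, 80 mm above the bench; the well is 88 mm (heater x) by 128 mm (y) and 40 mm deep, 2 mm wider than the block on each side
- key_yellow_top (a point): middle of the top face of the yellow key, silences the alarm; 18 x 18 mm, the leftmost (+y) of the five keys in the row; the point's z axis is the normal of the console's face, the key goes in along -z. It stands 8.5 mm proud of the face. Keys are 32 mm apart, centre to centre
- key_red_top (a point): middle of the top face of the red key, heater off; 18 x 18 mm, the second from the left of the five keys in the row; the point's z axis is the normal of the console's face, the key goes in along -z. It stands 8.5 mm proud of the face. Keys are 32 mm apart, centre to centre
- key_up_top (a point): middle of the top face of the grey up-arrow key, not to be pressed; 18 x 18 mm, the middle one of the five keys in the row; the point's z axis is the normal of the console's face, the key goes in along -z. It stands 8.5 mm proud of the face. Keys are 32 mm apart, centre to centre
- key_down_top (a point): middle of the top face of the grey down-arrow key, not to be pressed; 18 x 18 mm, the fourth from the left of the five keys in the row; the point's z axis is the normal of the console's face, the key goes in along -z. It stands 8.5 mm proud of the face. Keys are 32 mm apart, centre to centre
- key_green_top (a point): middle of the top face of the green key, standby; 18 x 18 mm, the rightmost (-y) of the five keys in the row; the point's z axis is the normal of the console's face, the key goes in along -z. It stands 8.5 mm proud of the face. Keys are 32 mm apart, centre to centre
- key_yellow (a joint): travel of the yellow key, m: 0 = out, 0.004 = fully in; sprung, 0.8 N to start, 4 N fully in; counts as pressed beyond 0.0026 and as released below 0.0012
- key_red (a joint): travel of the red key, m: 0 = out, 0.004 = fully in; sprung, 0.8 N to start, 4 N fully in; counts as pressed beyond 0.0026 and as released below 0.0012
- key_green (a joint): travel of the green key, m: 0 = out, 0.004 = fully in; sprung, 0.8 N to start, 4 N fully in; counts as pressed beyond 0.0026 and as released below 0.0012
- key_up (a joint): travel of the grey up-arrow key, m, same spring; must stay below 0.002
- key_down (a joint): travel of the grey down-arrow key, m, same spring; must stay below 0.002
- block: aluminium sample block, 84 mm (its x) x 124 mm (y) x 42 mm high, 0.45 to 0.65 kg without vials, loose in the well; origin at the centre of its underside (40 mm above the bench when seated), z up. Six bores 34 mm wide and 30 mm deep in two rows along y; a steel bail stands over it between the rows, its posts at y = -55 and +55 mm
- grip (a point): centre of the block's black handle grip: a bar along the block's y, 66 mm long, 14 mm thick (block x) and 16 mm high, 114 mm above the block's underside, straight above its centre; fingers close along the block's x. Vial caps under it reach 80 mm above the block's underside
- vial_amber_a: amber vial with black cap, 32 mm wide and 62 mm high, loose in a bore of the block; origin at the centre of its underside, 12 mm above the block's underside when seated
- vial_amber_b: amber vial with black cap, 32 mm wide and 62 mm high, loose in a bore of the block; origin at the centre of its underside, 12 mm above the block's underside when seated
- vial_white_a: white-capped vial, 30 mm wide and 68 mm high, loose in a bore of the block; origin at the centre of its underside, 12 mm above the block's underside when seated
- vial_white_b: white-capped vial, 30 mm wide and 68 mm high, loose in a bore of the block; origin at the centre of its underside, 12 mm above the block's underside when seated
- lab_timer: bench timer, 66 x 66 x 18 mm, lying loose on the bench to the left of the heater; bystander, origin under its centre
- vial_blue: small blue-capped vial, 24 mm wide, 52 mm high, standing loose left of the heater; bystander, origin under its centre
- blue_top: blue-capped bottle, 44 mm wide, 85 mm high, standing loose behind the heater; bystander, origin under its centre
Not all that is in view belongs to the job. What is shaped like the vial_amber_a but pink or purple is not meant.

How it is judged:
By the outcome, as a careful person would: the job done as asked, in the order asked, and still so for the second after the job is handed in, while the arm keeps its last pose, push and grip.
It also fails if it takes over 64 s, if anything falls off the work surface, if the arm or the gripper's body presses on something with over 40 N, if the wrist force passes 120 N, or if a joint passes its speed limit or range.

## Robot

A 6-joint arm with a two-finger parallel gripper is mounted at the origin on a cart in front of the work surface, level with it; the furniture and walls round the work are solid. World frame = base frame: x ahead of the robot, y to its left, z up, the work surface at z = 0. Lengths are in mm, angles in rad, forces in N, time in s.
With the tool pointing down it reaches from about 400 to 925 mm from the base axis. Payload 12.5 kg.
Tool frame: the origin (TCP) lies at the very end of the fingers, on their centre line; the grasp point (between the pads) lies env.grip_point_offset behind it (env.grip_point_offset is the distance from the TCP to the grasp point, in mm); y points along the fingers, z is the direction in which the jaws open and shut, and the axes are right-handed (so a half turn about y gives the same grasp; the last joint's range is limited). The gripper opens to 95 mm and grips with 3 to 60 N. Pads are 20 mm wide; open, the fingers measure 119 mm over their backs; the gripper's body (75 mm by 180 mm) begins 59 mm behind the grasp point.
Start: joints at [-1.28, 0.491, 1.559, -0, 1.092, -0.106], TCP at [241.568, -576.451, 180.461] pointing down, gripper open.
Joint ranges: [-3.1, 3.1], [-0.84, 2.19], [0.05, 2.79], [-1.13, 4.28], [0.06, 2.93], [-2.69, 2.69]. Speed limits (rad/s): [2.22, 2.22, 2.79, 3.14, 3.14, 3.14].

## Interface

Orientations are given as [roll, pitch, yaw] about the fixed x, y, z axes, in that order (R = Rz(yaw) Ry(pitch) Rx(roll)).
In Python, from cell import readout, read_camera, env, nets gives the robot as it stands.
- The arm moves only by the tool apply_moves, never from a script. Its argument "increments" is a list of rows, each a list of 3 entries, a list of its own where there are three numbers: the shift along the tool's x, y, z in cm, then the turn, a rotation vector about the tool's x, y, z in degrees, then the finger opening in cm, from 0 to 9.51. A call has exactly 5 rows; each row shifts and turns the pose as measured when the row begins, along the tool's axes as they then stand; what a row does not reach is not made up. A row lasts 1/8 s, in which the tool goes at most 62.5 mm and 10.7 degrees, less where a joint would pass 70% of its speed; a pose out of reach is approached as far as the arm can. A call with a gripper value outside its range is refused whole. The fingers move at their own pace and stop on an object; the grip force is fixed at half the most. Time passes only in rows, so rows that do not move let the fingers close, or fill a call up. It gives the time, the measured TCP pose, the force and the opening at its end, in the units of the state.
- readout.state(): the state, without advancing time (a new reading comes with each control period).
- read_camera(name): name is "side" or "top"; returns a dict with "img" (384x512x3 uint8, red, green, blue), "vfov" (degrees; the focal length in pixels is half the picture's height over the tangent of half this angle, whatever the lens; pixels are square), "cx", "cy" (the principal point, pixels), "rvec" (rotation vector, rad) and "tvec" (3), from world to camera coordinates, as OpenCV has them. Camera axes: x right, y down, z forward; pixel columns grow to the right and rows downward; lengths in mm; the calibration is good to about 2 mm. A picture is of the moment at which its call begins. There is no depth.
- env.job_done(): hands the job in, once; it reports no verdict.
Trained networks look in a picture, given as the dict that the camera call returned (one of the last four; its "shot" number tells which), for a name from the list of things; names that differ only in an ending like _2 or _b are one class to them, and where a whole thing is asked for, a point or a joint stands for the part that bears it (a point fixed in the world has none). Each returns a list of dicts, best first, with "confidence" (0 to 1); they miss things now and then, are a little off and sometimes report something else, mostly with a low value. They report only what shows in the picture. A call takes as long as a camera call. They do not tell look-alikes from the thing itself.
- nets.look_for(picture, thing): "point" ([x, y, z] in mm, in the coordinates of the camera as it stood for that picture, good to about 4 mm: the middle of the surface that is visible of it).
- nets.mark_of(picture, thing): "point" ([x, y, z] in mm, in the coordinates of the camera as it stood for that picture, good to about 4 mm: a listed point, or the origin of a listed thing).
The state is a dict: "t": time; "joints": joint angles; "qvel": joint speeds; "tau": joint torques, N m; "eef_pos": TCP position; "tcp_rot": TCP orientation; "ft_force": force on the tool from outside, world axes, zero at the start; "moment": the same for the moment, N m; "opening": opening from 0.0 (shut) to 1.0 (fully open).
Only numpy, scipy, OpenCV 4.12 (cv2) and the standard library are available. Lean on these libraries where they do the work, as an engineer would, in place of code of your own. Each camera call takes 0.05 s, during which the arm holds its last target. There are 200 camera calls.

## Working session

There is one attempt and no reset: what is moved stays moved. The work goes in short steps, Python scripts to look and compute and a tool call to move; the robot and the scene stay as the last step left them, time stands still between calls to the robot, and variables do not carry over. Pictures are saved under pics/ and viewed, about 8 in all and at most 12, crops included, and the job is handed in when it is done.

Besides the shell and the picture viewer there is one more tool, called after "Call:" as a command line: name --argument value ..., lists and objects as JSON in quotes. apply_moves: Moves the arm, as the interface text tells. Its arguments: {"type":"object","properties":{"increments":{"type":"array"}},"required":["increments"]}

```bash
ls; mkdir -p pics; cat > h.py <<'E'
import numpy as np, cv2
from scipy.spatial.transform import Rotation as Ro
from cell import readout, read_camera, env, nets
def w(p,pt):
    R=cv2.Rodrigues(np.array(p["rvec"],float))[0]
    return R.T@(np.array(pt,float)-np.array(p["tvec"],float).ravel())
def px(p,X):
    f=p["img"].shape[0]/2/np.tan(np.radians(p["vfov"])/2)
    R=cv2.Rodrigues(np.array(p["rvec"],float))[0]
    c=R@np.array(X,float)+np.array(p["tvec"],float).ravel()
    return np.array([p["cx"]+f*c[0]/c[2],p["cy"]+f*c[1]/c[2]])
E
python3 - <<'E'
from h import *
s=readout.state(); print(s, env.grip_point_offset)
for n in("side","top"):
    p=read_camera(n); cv2.imwrite(f"pics/{n}0.png",p["img"][:,:,::-1]); print(n,w(p,[0,0,0]))
    for t in "heater well key_yellow_top key_red_top key_up_top key_down_top key_green_top block grip lab_timer vial_blue blue_top vial_amber_a vial_white_a".split():
        for d in nets.mark_of(p,t)[:3]:
            X=w(p,d["point"]); print(t,round(d["confidence"],2),X.round(0),px(p,X).round(0))
E
```

```text
pics
{'t': 0.0, 'joints': array([-1.27960560e+00,  4.91568317e-01,  1.55945264e+00,  3.15295467e-05,
        1.09170962e+00, -1.05629493e-01]), 'qvel': array([ 0.00017183,  0.00017857,  0.00137447, -0.00113744, -0.0017437 ,
       -0.0010547 ]), 'tau': array([ 1.19022850e-03, -6.12643147e+01, -2.58180231e+01,  6.93530194e-02,
        4.82251926e-02, -1.10768869e-04]), 'eef_pos': array([ 241.48412173, -576.15376089,  179.85523524]), 'tcp_rot': array([-1.57192496e+00,  1.47782140e-04, -2.74478707e+00]), 'ft_force': array([ 0.99777171, -0.55430937, -0.68335516]), 'moment': array([-0.02563318, -0.00108737, -0.0392791 ]), 'opening': 0.9987057552680312} 18.8
side [ 476.1731563  -938.79568202  480.52546738]
heater 0.69 [ 504. -282.    2.] [234. 261.]
heater 0.55 [ 685. -105.   -2.] [298. 215.]
key_yellow_top 0.36 [ 418. -199.   53.] [192. 224.]
key_red_top 0.48 [ 411. -232.   55.] [188. 231.]
key_down_top 0.46 [ 395. -292.   57.] [179. 246.]
key_green_top 0.54 [ 394. -326.   56.] [178. 257.]
block 0.72 [ 534. -285.   36.] [248. 247.]
block 0.6 [ 395. -294.   54.] [179. 248.]
grip 0.68 [ 533
[... 782 characters left out ...]
down_top 0.61 [ 399. -293.   55.] [318. 280.]
key_green_top 0.44 [ 398. -325.   57.] [334. 281.]
key_green_top 0.16 [ 687. -101.    1.] [229. 149.]
block 0.88 [ 531. -287.   39.] [314. 216.]
block 0.63 [ 407. -261.   55.] [302. 276.]
grip 0.56 [ 535. -280.  160.] [317. 203.]
grip 0.41 [ 548. -326.   50.] [333. 207.]
lab_timer 0.93 [416. -43.  -1.] [197. 270.]
vial_blue 0.65 [500. -57.   2.] [206. 231.]
blue_top 0.81 [ 689. -102.    2.] [229. 148.]
vial_amber_a 0.75 [ 679. -301.   -0.] [317. 154.]
vial_amber_a 0.7 [ 518. -282.   51.] [312. 221.]
vial_amber_a 0.57 [ 683. -231.    1.] [286. 151.]
vial_white_a 0.75 [ 560. -247.   46.] [295. 201.]
vial_white_a 0.49 [ 523. -236.   55.] [290. 218.]
```

```bash
python3 - <<'E'
import cv2,numpy as np
s=cv2.imread("pics/side0.png");t=cv2.imread("pics/top0.png")
cv2.imwrite("pics/s1.png",cv2.resize(s[130:310,140:380],None,fx=3.3,fy=3.3,interpolation=cv2.INTER_CUBIC))
cv2.imwrite("pics/t1.png",cv2.resize(t[120:310,170:400],None,fx=3.1,fy=3.1,interpolation=cv2.INTER_CUBIC))
E
```

```text
(no output)
```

View pics/s1.png

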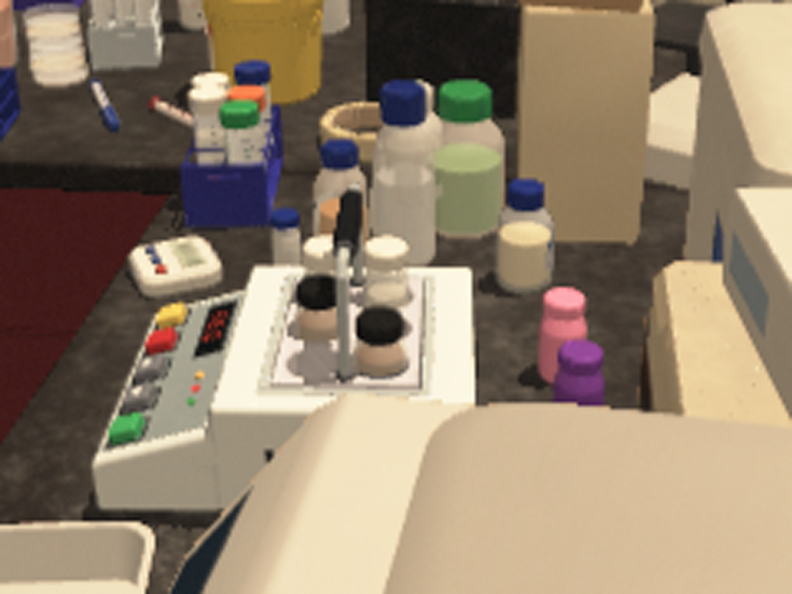

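View pics/t1.png

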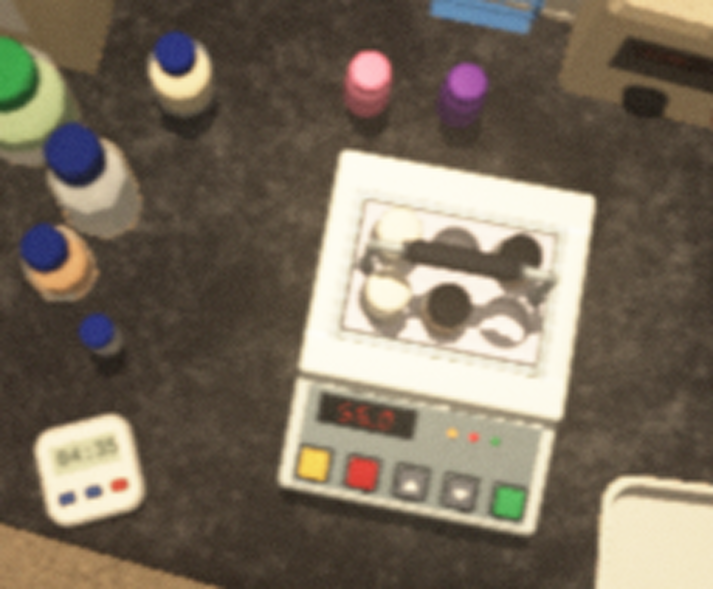

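```bash
cat >> h.py <<'E'
def ray(p,u,v):
    f=p["img"].shape[0]/2/np.tan(np.radians(p["vfov"])/2)
    R=cv2.Rodrigues(np.array(p["rvec"],float))[0]
    d=R.T@np.array([(u-p["cx"])/f,(v-p["cy"])/f,1]); return w(p,[0,0,0]),d/np.linalg.norm(d)
def tri(ps,uv):
    A=np.zeros((3,3));b=np.zeros(3)
    for p,(u,v) in zip(ps,uv):
        o,d=ray(p,u,v);M=np.eye(3)-np.outer(d,d);A+=M;b+=M@o
    return np.linalg.solve(A,b)
def go(target,yawz=None,pitchless=True):
    s=readout.state();R=Ro.from_euler("xyz",s["tcp_rot"]).as_matrix()
    print("t",s["t"],"pos",s["eef_pos"].round(1),"shift tool cm",(R.T@(np.array(target)-s["eef_pos"])/10).round(2))
    if yawz is not None:
        a=np.radians(yawz);z=np.array([np.cos(a),np.sin(a),0]);y=np.array([0,0,-1.]);x=np.cross(y,z)
        Rt=np.stack([x,y,z],1);print("turn",np.degrees(Ro.from_matrix(R.T@Rt).as_rotvec()).round(2))
E
python3 - <<'E'
from h import *
ps=[read_camera("side"),read_camera("top")]
def cen(p,g,col):
    h=cv2.cvtColor(p["img"],cv2.COLOR_RGB2HSV).astype(int);H,S,V=h[...,0],h[...,1],h[...,2]
    m={"y":(H>18)&(H<32)&(S>120)&(V>110),"r":((H<6)|(H>174))&(S>150)&(V>90),"g":(H>50)&(H<85)&(S>110)&(V>60)}[col]
    g=np.array(g).round().astype(int);k=np.zeros_like(m);k[g[1]-9:g[1]+10,g[0]-9:g[0]+10]=1
    m=m&k; v,u=np.nonzero(m);return u.mean(),v.mean(),m.sum()
G={"y":((192,225),(270,270)),"r":((188,232),(288,273)),"g":((178,259),(334,281))}
K={}
for c in "yrg":
    a=[cen(p,g,c) for p,g in zip(ps,G[c])]
    K[c]=tri(ps,[q[:2] for q in a]);X=K[c]
    print(c,[np.round(q,1) for q in a],X.round(1),[ (px(p,X)-q[:2]).round(1) for p,q in zip(ps,a)], 
      )
d=K["y"]-K["g"];print("len",np.linalg.norm(d),"yaw",np.degrees(np.arctan2(d[1],d[0]))-90)
# housing fit: project heater model corners to check
for yaw in(-9.8,):
    a=np.radians(yaw);Rz=np.array([[np.cos(a),-np.sin(a)],[np.sin(a),np.cos(a)]])
    o=np.array([506,-282.5])
    im=[cv2.resize(p["img"][:,:,::-1],None,fx=3,fy=3,interpolation=cv2.INTER_CUBIC) for p in ps]
    for hx,hy,z in [(-45,-110,80),(-45,110,80),(105,-110,80),(105,110,80),(-14,-64,80),(-14,64,80),(74,-64,80),(74,64,80),(30,-33,162),(30,33,162),(30,0,162)]:
        q=np.r_[o+Rz@[hx,hy],z]
        for p,i in zip(ps,im): cv2.circle(i,tuple(int(c) for c in px(p,q)*3+1),3,(255,0,255),-1)
    a=im[0][400:960,420:1020];b=im[1][420:980,720:1120]
    cv2.imwrite("pics/chk.png",cv2.resize(np.hstack([a,b]),None,fx=.79,fy=.79))
    print("key y in heater",{c:(Rz.T@(K[c][:2]-o)).round(1) for c in K})
go(np.r_[K["y"][:2],180],-9.8)
E
```

```text
y [array([191.5, 224.9,  55. ]), array([270.6, 269.2,  95. ])] [ 417.8 -198.3   49.7] [array([ 0.5, -0.1]), array([0.1, 0.6])]
r [array([188.5, 232.9,  56. ]), array([286.5, 272.4,  76. ])] [ 412.1 -230.3   49.2] [array([ 0.5, -0.1]), array([0.1, 0.6])]
g [array([177.7, 259.3,  71. ]), array([333.7, 281.8,  69. ])] [ 394.8 -324.9   49.4] [array([ 0.7, -0.1]), array([0.1, 0.7])]
len 128.72119377439705 yaw -10.284725817527402
key y in heater {'y': array([-101.2,   68. ]), 'r': array([-101.4,   35.4]), 'g': array([-102.3,  -60.7])}
t 1.6 pos [ 241.6 -576.5  180.5] shift tool cm [-30.87   0.04 -28.07]
turn [-1.000e-02 -5.746e+01  0.000e+00]
```

View pics/chk.png

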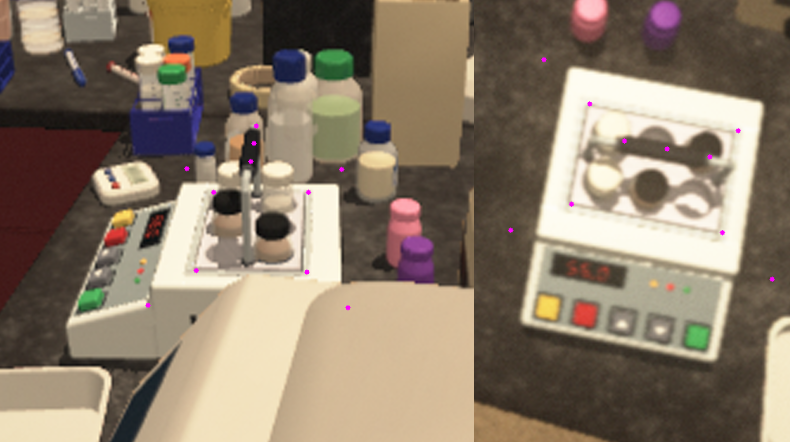

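```bash
cat >> h.py <<'E'
def plan(target,yawz,n):
    s=readout.state();R=Ro.from_euler("xyz",s["tcp_rot"]).as_matrix();a=np.radians(yawz)
    z=np.array([np.cos(a),np.sin(a),0]);y=np.array([0,0,-1.]);Rt=np.stack([np.cross(y,z),y,z],1)
    rv=Ro.from_matrix(R.T@Rt).as_rotvec()/n;D=(np.array(target)-s["eef_pos"])/n/10
    for k in range(n):
        Rk=R@Ro.from_rotvec(rv*k).as_matrix();print((Rk.T@D).round(2),np.degrees(rv).round(2))
E
python3 -c "
from h import *
plan([418,-198,130],-10,8)"
```

```text
[-3.86  0.63 -3.51] [-0.   -7.16  0.  ]
[-4.27  0.63 -3.  ] [-0.   -7.16  0.  ]
[-4.61  0.63 -2.45] [-0.   -7.16  0.  ]
[-4.88  0.63 -1.85] [-0.   -7.16  0.  ]
[-5.07  0.63 -1.23] [-0.   -7.16  0.  ]
[-5.19  0.63 -0.59] [-0.   -7.16  0.  ]
[-5.22  0.63  0.06] [-0.   -7.16  0.  ]
[-5.17  0.63  0.71] [-0.   -7.16  0.  ]
```

Call:
apply_moves --increments '[[[-3.9, 0.3, -3.5], [0, -7.2, 0], 0], [[-4.3, 0.3, -3.0], [0, -7.2, 0], 0], [[-4.6, 0.3, -2.4], [0, -7.2, 0], 0], [[-4.9, 0.3, -1.8], [0, -7.2, 0], 0], [[-5.1, 0.3, -1.2], [0, -7.2, 0], 0]]'

```text
t: 2.22
eef_pos: [353.4, -335.9, 164.6]
tcp_rot: [-1.569, -0.001, -2.102]
ft_force: [0.8, 0.8, -0.4]
opening: 0.529
```

```bash
python3 -c "
from h import *
plan([418,-198,120],-10,4)"
```

```text
[-3.79  1.11 -0.36] [-0.02 -5.12  0.02]
[-3.81  1.11 -0.02] [-0.02 -5.12  0.02]
[-3.79  1.11  0.32] [-0.02 -5.12  0.02]
[-3.75  1.11  0.66] [-0.02 -5.12  0.02]
```

Call:
apply_moves --increments '[[[-3.8, 1.1, -0.4], [0, -5.1, 0], 0], [[-3.8, 1.1, 0], [0, -5.1, 0], 0], [[-3.8, 1.1, 0.3], [0, -5.1, 0], 0], [[-3.7, 1.1, 0.7], [0, -5.1, 0], 0], [[0, 0, 0], [0, 0, 0], 0]]'

```text
t: 2.85
eef_pos: [420.0, -191.0, 120.1]
tcp_rot: [-1.567, -0.003, -1.729]
ft_force: [-0.9, 0.8, 0.9]
opening: 0.027
```

```bash
python3 -c "
from h import *
go([418,-198,70],-10)
p=read_camera('side');cv2.imwrite('pics/s2.png',cv2.resize(p['img'][130:310,120:320][:,:,::-1],None,fx=3,fy=3,interpolation=cv2.INTER_CUBIC))"
```

```text
t 2.85 pos [ 420.  -191.   120.1] shift tool cm [ 0.71  5.01 -0.11]
turn [-0.21  0.93  0.16]
```

View pics/s2.png

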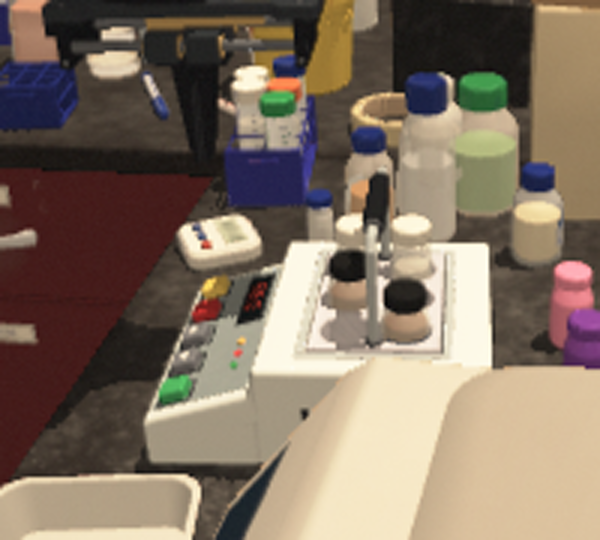

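The closed fingertips at crop (205,155) hang above the yellow key at (215,285). Nothing else is near them, so I descend.

Call:
apply_moves --increments '[[[0.4, 2.0, -0.1], [0, 0.9, 0], 0], [[0.3, 2.0, 0], [0, 0, 0], 0], [[0, 1.0, 0], [0, 0, 0], 0], [[0, 0.4, 0], [0, 0, 0], 0], [[0, 0, 0], [0, 0, 0], 0]]'

```text
t: 3.52
eef_pos: [418.5, -203.1, 67.0]
tcp_rot: [-1.562, -0.005, -1.753]
ft_force: [0.3, 0.3, 0.6]
opening: 0.003
```

```bash
python3 -c "
from h import *
go([418,-198,55],-10);print(readout.state()['ft_force'])"
```

```text
t 3.525 pos [ 418.5 -203.1   67. ] shift tool cm [-0.49  1.2  -0.16]
turn [-0.49 -0.46  0.31]
[0.28077657 0.25190148 0.55256847]
```

Call:
apply_moves --increments '[[[-0.4, 0.2, -0.1], [-0.5, -0.4, 0.3], 0], [[0, 0.2, 0], [0, 0, 0], 0], [[0, 0.1, 0], [0, 0, 0], 0], [[0, 0.1, 0], [0, 0, 0], 0], [[0, 0, 0], [0, 0, 0], 0]]'

```text
t: 4.15
eef_pos: [418.8, -198.8, 61.8]
tcp_rot: [-1.57, -0.001, -1.746]
ft_force: [0.7, 0.2, -0.1]
opening: 0.002
```

```bash
python3 -c "
from h import *
go([418,-198,55],-10);print(readout.state()['ft_force'])"
```

```text
t 4.15 pos [ 418.8 -198.8   61.8] shift tool cm [-0.07  0.68 -0.1 ]
turn [-0.06 -0.02  0.04]
[ 0.68272211  0.21276956 -0.14907719]
```

Call:
apply_moves --increments '[[[-0.1, 0.1, 0], [0, 0, 0], 0], [[0, 0.1, 0], [0, 0, 0], 0], [[0, 0.1, 0], [0, 0, 0], 0], [[0, 0.1, 0], [0, 0, 0], 0], [[0, 0, 0], [0, 0, 0], 0]]'

```text
t: 4.78
eef_pos: [419.0, -197.8, 57.5]
tcp_rot: [-1.57, -0.001, -1.746]
ft_force: [0.0, 0.0, -0.2]
opening: 0.004
```

Call:
apply_moves --increments '[[[0, 0.1, 0], [0, 0, 0], 0], [[0, 0.1, 0], [0, 0, 0], 0], [[0, 0.1, 0], [0, 0, 0], 0], [[0, 0, 0], [0, 0, 0], 0], [[0, 0, 0], [0, 0, 0], 0]]'

```text
t: 5.4
eef_pos: [419.0, -197.8, 54.3]
tcp_rot: [-1.57, -0.001, -1.746]
ft_force: [-0.2, -0.9, -0.2]
opening: 0.0
```

Call:
apply_moves --increments '[[[0, 0.1, 0], [0, 0, 0], 0], [[0, 0.1, 0], [0, 0, 0], 0], [[0, 0, 0], [0, 0, 0], 0], [[0, 0, 0], [0, 0, 0], 0], [[0, 0, 0], [0, 0, 0], 0]]'

```text
t: 6.02
eef_pos: [419.0, -197.9, 52.1]
tcp_rot: [-1.57, -0.001, -1.746]
ft_force: [-0.1, -0.3, -0.2]
opening: 0.004
```

Call:
apply_moves --increments '[[[0, 0.1, 0], [0, 0, 0], 0], [[0, 0.1, 0], [0, 0, 0], 0], [[0, 0, 0], [0, 0, 0], 0], [[0, 0, 0], [0, 0, 0], 0], [[0, 0, 0], [0, 0, 0], 0]]'

```text
t: 6.65
eef_pos: [419.0, -197.8, 50.0]
tcp_rot: [-1.57, -0.001, -1.746]
ft_force: [-0.4, -0.5, 0.1]
opening: 0.007
```

```bash
python3 -c "
from h import *
p=read_camera('side');print(px(p,readout.state()['eef_pos']),readout.state()['ft_force']);cv2.imwrite('pics/s3.png',cv2.resize(p['img'][170:280,140:260][:,:,::-1],None,fx=5,fy=5,interpolation=cv2.INTER_CUBIC))"
```

```text
[192.60959744 224.59820559] [-0.47346117 -0.13277801  0.49810123]
```

View pics/s3.png

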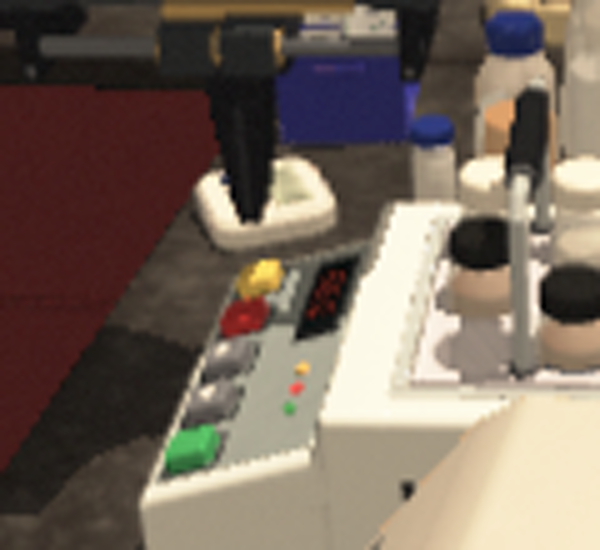

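```bash
python3 -c "
from h import *
p=read_camera('side');print(px(p,[420,-191,120.1]));P=readout.state()['eef_pos']
for d in np.eye(3)*10: print(px(p,P+d)-px(p,P))
q=read_camera('top');print('top',px(q,P))
for d in np.eye(3)*10: print(px(q,P+d)-px(q,P))
for k in ('vfov','cx','cy'): print(p[k],q[k])
print(p.keys())
print([k for k in dir(env) if k[0]!='_'],[k for k in dir(readout) if k[0]!='_'])
u,v=px(q,P).astype(int);print(u,v)
cv2.imwrite('pics/t3.png',cv2.resize(q['img'][v-60:v+60,u-70:u+90][:,:,::-1],None,fx=5,fy=5,interpolation=cv2.INTER_CUBIC))"
```

```text
[190.20861268 195.3133419 ]
[ 4.48315181 -0.36403713]
[ 0.10938181 -2.23332397]
[-0.40740986 -3.85580956]
top [270.48190691 269.19916471]
[ 0.06180946 -5.0256496 ]
[-4.96646043 -0.07740012]
[ 0.04478327 -0.20563313]
54.28091531732771 47.286670791631245
256.3784783984735 264.04362172572615
187.77311865957245 192.4892648495422
dict_keys(['img', 'vfov', 'cx', 'cy', 'rvec', 'tvec', 'shot'])
['IKError', 'grip_point_offset', 'job_done'] ['state']
270 269
```

View pics/t3.png

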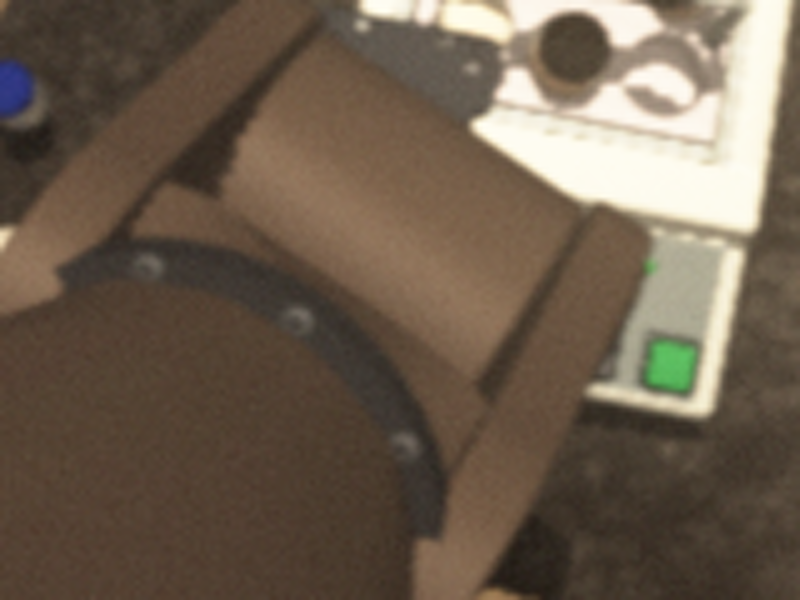

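```bash
python3 -c "
from h import *
q=read_camera('top');a=cv2.imread('pics/top0.png');A=np.array([241.5,-576.3,180.])
for P,c in((A,(255,0,255)),(A+[0,0,30],(0,255,0)),(A+[0,45,0],(0,255,255))):
    u=px(q,P);print(u);
R=Ro.from_euler('xyz',[-1.572,0,-2.745]).as_matrix()
big=cv2.resize(a,None,fx=3,fy=3,interpolation=cv2.INTER_CUBIC)
# finger tip inner corners when open: z +-47.5, x +-10
for s in(-1,1):
  for h in (47.5,59.5):
    for xx in(-10,10):
      u=px(q,A+R@[xx,0,s*h])*3+1;cv2.circle(big,tuple(int(i) for i in u),3,(255,0,255),-1)
u=(px(q,A)*3).astype(int);print(u);y0=min(max(u[1]-280,0),1152-560);x0=min(max(u[0]-300,0),1536-600)
cv2.imwrite('pics/t0c.png',big[y0:y0+560,x0:x0+600])"
```

```text
[501.94410985 379.99757349]
[512.01106343 383.94910545]
[474.23460441 379.5076964 ]
[1505 1139]
```

View pics/t0c.png

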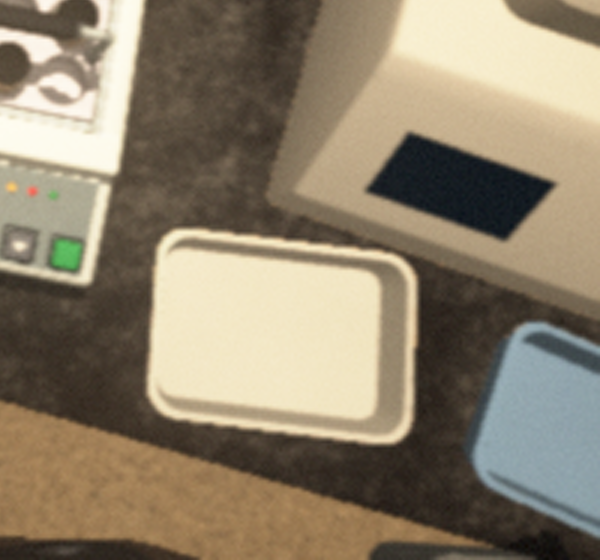

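Call:
apply_moves --increments '[[[0, -6, 0], [0, 0, 0], 0], [[0, -6, 0], [0, 0, 0], 0], [[0, 0, 0], [0, 0, -10.5], 0], [[0, 0, 0], [0, 0, -10.5], 0], [[0, 0, 0], [0, 0, -10.5], 0]]'

```text
t: 7.48
eef_pos: [418.7, -200.4, 174.6]
tcp_rot: [-1.567, -0.535, -1.754]
ft_force: [-0.3, -0.6, -0.1]
opening: 0.002
```

```bash
python3 -c "
from h import *
s=readout.state();P=s['eef_pos'];print(P,s['tcp_rot'],s['qvel'].round(3),s['opening'],s['joints'].round(3))
im=[]
for n in('side','top'):
    p=read_camera(n);u=px(p,P);print(n,u);i=np.clip(u.astype(int)-50,0,400)
    c=cv2.resize(p['img'][i[1]:i[1]+110,i[0]-10:i[0]+70][:,:,::-1],None,fx=5,fy=5,interpolation=cv2.INTER_CUBIC)
    v=((u-[i[0]-10,i[1]])*5+2).astype(int);cv2.circle(c,tuple(v),4,(255,0,255),-1);im.append(c);print(i)
cv2.imwrite('pics/both.png',np.hstack(im))"
```

```text
[ 418.70501993 -200.3942898   174.64721461] [-1.56737628 -0.53521182 -1.75367264] [ 0.856  0.291  0.212 -1.847  0.342  2.182] 0.002426933566944228 [-0.252  0.31   2.032 -0.712  0.892  0.414]
side [187.01185124 174.05545592]
[137 124]
top [272.58692715 266.4831009 ]
[222 216]
```

View pics/both.png

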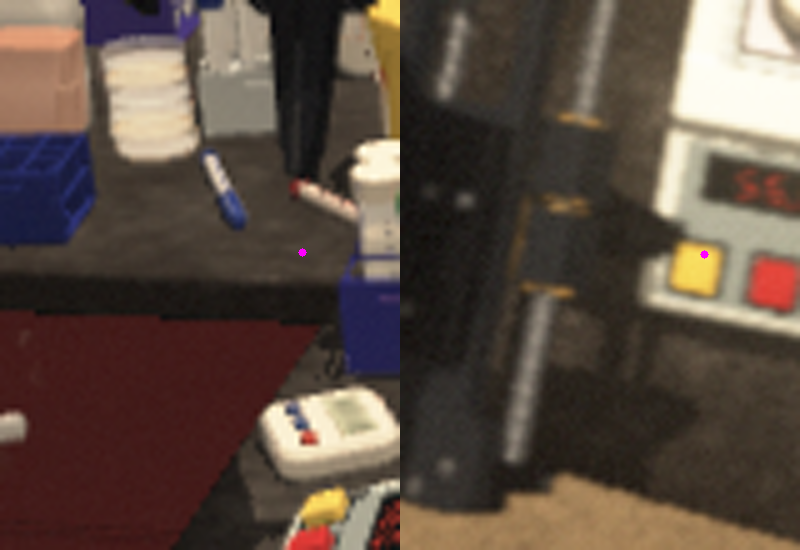

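```bash
cat >> h.py <<'E'
def tips():
    P=readout.state()['eef_pos'];ps=[];
    for n in('side','top'):
        p=read_camera(n);ps.append(p);a=cv2.imread(f'pics/{n}0.png')[:,:,::-1]
        d=np.abs(p['img'].astype(int)-a).sum(2);d=cv2.GaussianBlur(d.astype(np.float32),(3,3),0);u=px(p,P)
        print(n,'pred',u.round(1))
        i=u.round().astype(int)
        if n=='side': print('rows',i[1]-36,'..',d[i[1]-36:i[1]+12:2,i[0]-10:i[0]+11:2].astype(int),sep='\n')
        else: print('cols',i[0]-20,'rows',i[1]-14,d[i[1]-14:i[1]+15:2,i[0]-20:i[0]+14:2].astype(int),sep='\n')
    return ps
E
python3 -c "
from h import *
tips();s=readout.state();print(s['eef_pos'],s['tcp_rot'],s['qvel'].round(3))"
```

```text
side pred [186.9 174.5]
rows
139
..
[[  3   4 136 316 317 414 143  69  53   4   2]
 [  3   4 101 305 299 428 267 138  86   2   3]
 [  2   3  82 292 292 425 259 128  67   4   4]
 [  4   5  64 278 275 380 208 129  41   3   3]
 [  4   4  54 266 269 301 182 136  28   3   2]
 [  3   3  44 232 231 221 125 105  19   3   2]
 [  3   2  19  90  77  89  95  84  11   3   2]
 [  2   2   9  68  58  79 108  81   6   3   3]
 [  3   2   5  48  82 111 137  70   3   3   2]
 [  3   3   3  33  71 103 113  25   2   2   3]
 [  3   4   2  11  75 127  90  18   4   2   3]
 [  2   2   4   2  14  21  13   6   4   3   2]
 [  2   1   3   3   4   3   4   4   5   3   2]
 [  3   3   3   4   3   3   3   4   3   5   4]
 [  3   3   2   3   2   4   3   2   4   5   6]
 [  2   2   2   3   2   5   4   2   3   4   3]
 [  2   2   2   3   3   3   2   1   2   3   4]
 [  4   2   3   5   3   3   1   3   4   4   3]
 [  3   3   3   4   2   2   2   4   4   3   2]
 [  3   3   2   2   2   3   4   5   2   3   4]
 [  3   3   2   3   3   3   4   6   4   3   3]
 [  5   5   5   3   2   3   3   4   6   3   5]
 [  5   5   2   4   4   2   3 
[... 597 characters left out ...]
   6]
 [ 70  82  78  77 107 327 400 189  44   7   8   5   8  10   9   6   6]
 [ 62  76  71  68 100 233 215  60   4   4   6   5   7   7  11  10   8]
 [ 77  78  74  77 134 256 146  15   5   5   3   7   6   4   8  10  11]
 [ 66  66  71  75 138 257 155  13   4   7   5   9  10   7   4   7   8]
 [ 60  55  68  71 102 202 119  11  10   6   9  12   7   5   7   8   5]
 [ 61  67  66  68  68  66  35   6  14  11   8  10   8   7   7  11   8]
 [ 27  50  63  59  45  12   8   8   7   6   6   5   9  10  13  13  12]
 [  9  30  53  51  24  15   9   6   9   9   8   3   4   7  10   6   8]]
[ 418.2101302  -199.21791479  172.98192705] [-1.57478305 -0.5259804  -1.74760457] [-0.036 -0.01  -0.011  0.014 -0.001 -0.014]
```

```bash
python3 -c "
from h import *
ps=[read_camera('side'),read_camera('top')];uv=[(186.5,160.5),(268,261.5)]
X=tri(ps,uv);s=readout.state();P=s['eef_pos'];R=Ro.from_euler('xyz',s['tcp_rot']).as_matrix()
print(X,X-P,R.T@(X-P),[(px(p,X)-q).round(1) for p,q in zip(ps,uv)]);print(R.round(2))"
```

```text
[ 422.77469159 -192.51363131  202.28584759] [ 4.76134403  7.93975338 28.83377799] [  6.99936685 -29.29025554   3.19164968] [array([ 1.3, -0.2]), array([0.1, 1.7])]
[[-0.16 -0.09  0.98]
 [-0.85 -0.49 -0.18]
 [ 0.5  -0.86 -0.  ]]
```

Call:
apply_moves --increments '[[[0, 0, 0], [0, 0, 10], 0], [[0, 0, 0], [0, 0, 10], 0], [[0, 0, 0], [0, 0, 10], 0], [[0, 4, 0], [0, 0, 0], 0], [[0, 4, 0], [0, 0, 0], 0]]'

```text
t: 8.4
eef_pos: [422.3, -207.1, 97.2]
tcp_rot: [-1.552, 0.008, -1.758]
ft_force: [0.7, 0.3, 0.2]
opening: 0.008
```

```bash
python3 -c "
from h import *
tips();go([418,-198,40],-10)"
```

```text
side pred [192.  207.9]
rows
172
..
[[112 115 115 133 133 110  25   8  12  20  22]
 [111 115 107 129 126 109  28  11  10  18  18]
 [122 116  98 116 124 124  28   8  11  15  19]
 [110 113  92 111 127 117  27  11   8  18  23]
 [ 66  65  41  58  69  71  17   9   9  12  14]
 [ 10  13  13  14  16  17   8   7   8   8   7]
 [  7   8  13  16  11  13  12   6   8   7   9]
 [  8   7  15  16  10  18   8   7   7   7  11]
 [  6  18  22  27  19  20   5   8  10   9   8]
 [  6  28  50  45  48  32   4   8  10   9   9]
 [  9  15  46  44  51  20   5   8   5   8   7]
 [  7   5  47  57  98  31   8   9   9   6   5]
 [  6   8  43  63  67  14   8   9   8   6   7]
 [  6   7  10  13  12   9   6   9   7   6   6]
 [  6  10   9  11   9   9  10  11   9   8   8]
 [  8  14  11  12  14  17  19  19  20  18  14]
 [ 15  17  17  19  18  22  22  22  21  17  20]
 [ 18  17  19  19  18  22  25  24  24  20  17]
 [ 17  20  20  20  18  18  23  23  24  23  19]
 [ 18  17  18  19  19  17  19  20  21  20  19]
 [ 21  16  16  16  18  18  19  19  20  21  20]
 [ 20  22  18  20  21  20  20  21  21  20  20]
 [ 15  21  21  21  20  20  19 
[... 563 characters left out ...]
16 180 146  98 152 195 155 126 128 149]
 [ 17  20 134 406 383 203 273 293 292 255 120 165 185  75  46  49  57]
 [ 19  18 192 435 363 209 288 298 298 257 131 192 172  71 117 133 125]
 [ 19  36 285 465 336 232 295 300 296 235 148 222 157  81 135 145 145]
 [ 27  50 323 464 321 199 225 235 252 194 148 221 140  87 138 145 143]
 [ 24  42 254 415 375 316 266 202 185 164 187 222 116  76 126 138 136]
 [ 15  13  61 145 186 260 296 335 364 337 315 299 223 139 108  85  80]
 [ 19  17  29  61  67  62  67  97 151 197 257 282 305 328 304 231 171]
 [ 15  17  15  30  59  61  61  61  48  44  58  64  89 125 167 220 260]]
t 8.5 pos [ 420.7 -205.6   95.2] shift tool cm [-0.64  5.52 -0.48]
turn [-0.71 -0.7  -0.58]
```

Call:
apply_moves --increments '[[[-0.6, 2.0, -0.3], [-0.7, -0.7, -0.6], 0], [[0, 2.0, 0], [0, 0, 0], 0], [[0, 1.0, 0], [0, 0, 0], 0], [[0, 0.4, 0], [0, 0, 0], 0], [[0, 0.1, 0], [0, 0, 0], 0]]'

```text
t: 9.12
eef_pos: [421.9, -203.0, 44.8]
tcp_rot: [-1.562, -0.001, -1.748]
ft_force: [0.6, -0.8, -0.0]
opening: 0.007
```

```bash
python3 -c "
from h import *
go([419,-198,40],-10)"
```

```text
t 9.125 pos [ 421.9 -203.    44.8] shift tool cm [-0.44  0.47 -0.37]
turn [-0.51 -0.17  0.06]
```

Call:
apply_moves --increments '[[[-0.3, 0.2, -0.3], [-0.5, -0.2, 0], 0], [[0, 0.2, 0], [0, 0, 0], 0], [[0, 0.2, 0], [0, 0, 0], 0], [[0, 0.1, 0], [0, 0, 0], 0], [[0, 0, 0], [0, 0, 0], 0]]'

```text
t: 9.75
eef_pos: [419.8, -199.5, 38.3]
tcp_rot: [-1.57, -0.002, -1.744]
ft_force: [-0.3, -0.2, 0.1]
opening: 0.003
```

Call:
apply_moves --increments '[[[0, 0.1, 0], [0, 0, 0], 0], [[0, 0.1, 0], [0, 0, 0], 0], [[0, 0.1, 0], [0, 0, 0], 0], [[0, 0, 0], [0, 0, 0], 0], [[0, 0, 0], [0, 0, 0], 0]]'

```text
t: 10.38
eef_pos: [419.8, -199.6, 35.2]
tcp_rot: [-1.57, -0.002, -1.744]
ft_force: [-0.6, 0.5, 0.3]
opening: 0.004
```

Call:
apply_moves --increments '[[[0, 0.1, 0], [0, 0, 0], 0], [[0, 0.1, 0], [0, 0, 0], 0], [[0, 0.1, 0], [0, 0, 0], 0], [[0, 0, 0], [0, 0, 0], 0], [[0, 0, 0], [0, 0, 0], 0]]'

```text
t: 11.0
eef_pos: [419.8, -199.6, 31.9]
tcp_rot: [-1.57, -0.002, -1.744]
ft_force: [0.1, 0.1, 0.3]
opening: 0.006
```

```bash
python3 -c "
from h import *
p=read_camera('side');s=readout.state();print(s['eef_pos'],px(p,s['eef_pos']),s['ft_force']);cv2.imwrite('pics/s4.png',cv2.resize(p['img'][190:270,150:250][:,:,::-1],None,fx=7,fy=7,interpolation=cv2.INTER_CUBIC))"
```

```text
[ 419.82505164 -199.58895599   31.94459036] [193.66800028 231.84261523] [ 0.31762278 -0.65707406  0.6290653 ]
```

View pics/s4.png

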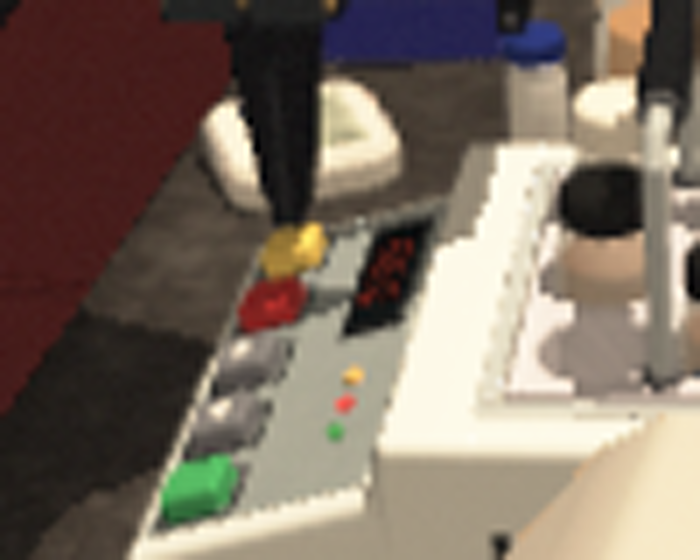

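The tip at crop (287,225) now sits just over the yellow key's far edge, and its shadow falls on the keys. The fingers end about 27 mm above the reported TCP, so I go down by force instead of by the reported height.

Call:
apply_moves --increments '[[[0, 0.1, 0], [0, 0, 0], 0], [[0, 0.1, 0], [0, 0, 0], 0], [[0, 0.1, 0], [0, 0, 0], 0], [[0, 0, 0], [0, 0, 0], 0], [[0, 0, 0], [0, 0, 0], 0]]'

```text
t: 11.68
eef_pos: [419.8, -199.6, 28.7]
tcp_rot: [-1.57, -0.002, -1.744]
ft_force: [0.2, -0.1, -0.2]
opening: 0.009
```

Call:
apply_moves --increments '[[[0, 0.1, 0], [0, 0, 0], 0], [[0, 0.1, 0], [0, 0, 0], 0], [[0, 0, 0], [0, 0, 0], 0], [[0, 0, 0], [0, 0, 0], 0], [[0, 0, 0], [0, 0, 0], 0]]'

```text
t: 12.3
eef_pos: [419.8, -199.6, 26.6]
tcp_rot: [-1.57, -0.002, -1.744]
ft_force: [-0.3, -0.5, -0.5]
opening: 0.006
```

Call:
apply_moves --increments '[[[0, 0.1, 0], [0, 0, 0], 0], [[0, 0.1, 0], [0, 0, 0], 0], [[0, 0, 0], [0, 0, 0], 0], [[0, 0, 0], [0, 0, 0], 0], [[0, 0, 0], [0, 0, 0], 0]]'

```text
t: 12.92
eef_pos: [419.8, -199.6, 24.5]
tcp_rot: [-1.57, -0.002, -1.744]
ft_force: [-0.4, -0.8, 0.0]
opening: 0.003
```

Call:
apply_moves --increments '[[[0, 0.1, 0], [0, 0, 0], 0], [[0, 0.1, 0], [0, 0, 0], 0], [[0, 0, 0], [0, 0, 0], 0], [[0, 0, 0], [0, 0, 0], 0], [[0, 0, 0], [0, 0, 0], 0]]'

```text
t: 13.55
eef_pos: [420.0, -199.7, 22.5]
tcp_rot: [-1.569, -0.002, -1.744]
ft_force: [0.0, 0.2, 1.2]
opening: 0.004
```

```bash
python3 -c "
from h import *
tips();print(readout.state()['ft_force'])"
```

```text
side pred [194.1 235.4]
rows
199
..
[[ 78 120 125 108 105  84  65   7   7   9   7]
 [101 125 136 152 183 224 145  17  14  10   9]
 [148 255 392 482 495 514 242  21  18  18  11]
 [196 351 589 614 555 454 183  21  18  17  15]
 [152 327 496 615 593 499 204  25  21  18  19]
 [108 321 350 587 630 541 215  22  23  20  17]
 [ 67 444 292 461 634 588 230  20  20  18  20]
 [ 18 371 490 524 613 570 228  21  21  22  21]
 [ 18 262 536 479 466 405 133  21  18  20  17]
 [ 19  99 351 330 331 299  90  16  15  15  10]
 [ 15  43 228 211 192 160  32  11  10  19  52]
 [ 11  14 111 155 214 200  58  83 131 188 207]
 [ 10  11 143 391 463 248  90 168  96  84  78]
 [  8  68 239 370 322  93  17  21  24  19  29]
 [ 18 135  93  49  28  22  20  23  22  18  43]
 [ 58 162  63  70  58  18  20  41  39  34  44]
 [114 173 146 138 100  79 126 177 120  37  46]
 [133 121  94  44  89 148 169 136  33   9  21]
 [ 69  21  12  12  47  48  23  18   7   8   8]
 [ 25  11  17  17  19  22  22  17  10  15  17]
 [ 19  20  18  17  19  19  21  21  21  22  22]
 [ 18  18  16  17  21  20  22  24  22  22  22]
 [ 13  12  16  15  22  22  21 
[... 506 characters left out ...]
 279 228 182 198 153 109]
 [ 10  14  10  11  49 327 471 302 255 348 371 378 299 226 276 160  44]
 [ 12  16  13  14  82 368 476 292 299 369 367 366 280 256 312 186 102]
 [ 16  16  16  24 143 435 454 270 319 362 366 345 244 269 317 197 138]
 [ 16  12  15  24 182 452 440 244 242 276 305 308 208 272 293 196 164]
 [ 16  15  12  15 136 387 432 360 317 256 223 241 228 287 256 159 162]
 [ 17  13  12  11  36 123 178 237 295 333 377 387 372 374 338 252 209]
 [ 25  16  14  14  17  45  54  50  54  79 138 190 261 324 356 383 407]
 [ 21  20  21  17  17  32  56  48  41  43  38  25  33  47  86 144 195]
 [ 17  16  17  19  17  14  20  19  21  24  32  26  32  36  37  35  25]]
[0.1116079  0.64811834 1.03203301]
```

Call:
apply_moves --increments '[[[0, 0.1, 0], [0, 0, 0], 0], [[0, 0.1, 0], [0, 0, 0], 0], [[0, 0, 0], [0, 0, 0], 0], [[0, 0, 0], [0, 0, 0], 0], [[0, 0, 0], [0, 0, 0], 0]]'

```text
t: 14.28
eef_pos: [420.5, -199.9, 20.6]
tcp_rot: [-1.568, -0.002, -1.744]
ft_force: [0.7, 0.8, 2.7]
opening: 0.006
```

Call:
apply_moves --increments '[[[0, 0.1, 0], [0, 0, 0], 0], [[0, 0.1, 0], [0, 0, 0], 0], [[0, 0.05, 0], [0, 0, 0], 0], [[0, 0, 0], [0, 0, 0], 0], [[0, 0, 0], [0, 0, 0], 0]]'

```text
t: 14.9
eef_pos: [420.9, -200.0, 19.1]
tcp_rot: [-1.566, -0.003, -1.744]
ft_force: [0.4, 1.3, 4.5]
opening: 0.006
```

Call:
apply_moves --increments '[[[0, 0.1, 0], [0, 0, 0], 0], [[0, 0.1, 0], [0, 0, 0], 0], [[0, 0, 0], [0, 0, 0], 0], [[0, 0, 0], [0, 0, 0], 0], [[0, 0, 0], [0, 0, 0], 0]]'

```text
t: 15.52
eef_pos: [420.9, -200.0, 19.2]
tcp_rot: [-1.565, -0.004, -1.744]
ft_force: [0.1, 1.4, 4.1]
opening: 0.002
```

Call:
apply_moves --increments '[[[0, -1.0, 0], [0, 0, 0], 0], [[0, -0.8, 0], [-0.3, 0, 0.2], 0], [[1.6, 0, 0], [0, 0, 0], 0], [[1.3, 0, 0], [0, 0, 0], 0], [[0, 0, 0], [0, 0, 0], 0]]'

```text
t: 16.15
eef_pos: [415.0, -230.8, 38.1]
tcp_rot: [-1.572, 0.0, -1.744]
ft_force: [-0.4, 1.2, -0.2]
opening: 0.003
```

```bash
python3 -c "
from h import *
go([414,-230.5,25],-10);print(readout.state()['ft_force'])"
```

```text
t 16.15 pos [ 415.  -230.8   38.1] shift tool cm [-0.01  1.31 -0.1 ]
turn [ 0.05  0.07 -0.02]
[-0.43990481  1.18076284 -0.17047135]
```

Call:
apply_moves --increments '[[[0, 0.7, 0], [0, 0, 0], 0], [[0, 0.4, 0], [0, 0, 0], 0], [[0, 0.1, 0], [0, 0, 0], 0], [[0, 0.1, 0], [0, 0, 0], 0], [[0, 0.1, 0], [0, 0, 0], 0]]'

```text
t: 16.77
eef_pos: [414.6, -230.3, 22.5]
tcp_rot: [-1.573, 0.001, -1.744]
ft_force: [1.3, -0.9, 2.0]
opening: 0.006
```

Call:
apply_moves --increments '[[[0, 0.1, 0], [0, 0, 0], 0], [[0, 0.1, 0], [0, 0, 0], 0], [[0, 0.1, 0], [0, 0, 0], 0], [[0, 0.1, 0], [0, 0, 0], 0], [[0, 0, 0], [0, 0, 0], 0]]'

```text
t: 17.4
eef_pos: [415.7, -230.6, 19.2]
tcp_rot: [-1.57, 0.0, -1.744]
ft_force: [0.1, 0.6, 6.1]
opening: 0.004
```

Call:
apply_moves --increments '[[[0, -1.2, 0], [0, 0, 0], 0], [[0, -0.9, 0], [0, 0, 0], 0], [[3.5, 0, 0], [0, 0, 0], 0], [[3.5, 0, 0], [0, 0, 0], 0], [[2.0, 0, 0], [0, 0, 0], 0]]'

```text
t: 18.02
eef_pos: [399.5, -320.3, 42.9]
tcp_rot: [-1.571, 0.0, -1.741]
ft_force: [-0.3, 1.1, -0.3]
opening: 0.004
```

```bash
python3 -c "
from h import *
go([397.5,-325,25],-10);print(readout.state()['ft_force'])"
```

```text
t 18.025 pos [ 399.5 -320.3   42.9] shift tool cm [ 0.5   1.79 -0.12]
turn [ 0.01  0.22 -0.  ]
[-0.34108012  1.06555407 -0.34233435]
```

Call:
apply_moves --increments '[[[0.2, 0.4, -0.1], [0, 0, 0], 0], [[0.1, 0.6, 0], [0, 0, 0], 0], [[0, 0.4, 0], [0, 0, 0], 0], [[0, 0.2, 0], [0, 0, 0], 0], [[0, 0, 0], [0, 0, 0], 0]]'

```text
t: 18.65
eef_pos: [397.7, -321.0, 25.5]
tcp_rot: [-1.573, 0.002, -1.741]
ft_force: [-0.6, 0.1, -0.4]
opening: 0.006
```

```bash
python3 -c "
from h import *
go([397.5,-325,25],-10);print(readout.state()['ft_force'])"
```

```text
t 18.65 pos [ 397.7 -321.    25.5] shift tool cm [0.4  0.05 0.05]
turn [ 0.11  0.24 -0.09]
[-0.63671346  0.12722719 -0.43944647]
```

Call:
apply_moves --increments '[[[0.4, 0, 0], [0, 0, 0], 0], [[0, 0.1, 0], [0, 0, 0], 0], [[0, 0.1, 0], [0, 0, 0], 0], [[0, 0.1, 0], [0, 0, 0], 0], [[0, 0.1, 0], [0, 0, 0], 0]]'

```text
t: 19.27
eef_pos: [397.4, -325.4, 21.8]
tcp_rot: [-1.572, 0.001, -1.741]
ft_force: [1.0, 1.0, 1.6]
opening: 0.003
```

Call:
apply_moves --increments '[[[0, 0.1, 0], [0, 0, 0], 0], [[0, 0.1, 0], [0, 0, 0], 0], [[0, 0.1, 0], [0, 0, 0], 0], [[0, 0.1, 0], [0, 0, 0], 0], [[0, 0, 0], [0, 0, 0], 0]]'

```text
t: 19.9
eef_pos: [398.2, -325.6, 19.0]
tcp_rot: [-1.569, -0.0, -1.741]
ft_force: [-1.0, 0.7, 7.7]
opening: -0.004
```

Call:
apply_moves --increments '[[[0, -4, 0], [0, 0, 0], 0], [[0, -6, 0], [0, 0, 0], 9], [[0, -5, 0], [0, 0, 0], 9], [[-2.0, 0, 4.2], [0, 0, 0], 9], [[-2.0, 0, 4.2], [0, 0, 0], 9]]'

```text
t: 20.52
eef_pos: [486.4, -300.4, 173.1]
tcp_rot: [-1.573, 0.001, -1.745]
ft_force: [0.0, -1.0, -0.2]
opening: 0.37
```

```bash
python3 -c "
from h import *
go([534.5,-285,170],-10);print(readout.state()['ft_force'])"
```

```text
t 20.525 pos [ 486.4 -300.4  173.1] shift tool cm [-2.35  0.31  4.47]
turn [ 0.13  0.02 -0.08]
[ 0.01260606 -1.02939234 -0.17744014]
```

Call:
apply_moves --increments '[[[-1.0, 0, 2.0], [0, 0, 0], 9], [[-0.8, 0, 1.2], [0, 0, 0], 9], [[0, 0, 0], [0, 0, 0], 9], [[0, 0, 0], [0, 0, 0], 9], [[0, 0, 0], [0, 0, 0], 9]]'

```text
t: 21.15
eef_pos: [521.7, -287.0, 171.6]
tcp_rot: [-1.576, 0.002, -1.743]
ft_force: [-0.4, -0.1, -0.8]
opening: 0.891
```

```bash
python3 -c "
from h import *
go([534.5,-285,170],-10)
s=readout.state();P=s['eef_pos'];R=Ro.from_euler('xyz',s['tcp_rot']).as_matrix()
p=read_camera('side');c=cv2.resize(p['img'][120:260,170:330][:,:,::-1],None,fx=5,fy=5,interpolation=cv2.INTER_CUBIC);c=c[:600]
for X,col in((P,(255,0,255)),(P+[0,0,28],(0,255,0)),(P+R@[0,0,45]+[0,0,28],(0,255,0)),(P+R@[0,0,-45]+[0,0,28],(0,255,0)),([534.5,-285,154],(255,255,0))):
    u=px(p,X);print(u.round(1));cv2.circle(c,tuple(((u-[170,120])*5+2).astype(int)),4,col,-1)
cv2.imwrite('pics/s5.png',c)
for n in('side','top'):
    p=read_camera(n)
    for d in nets.mark_of(p,'grip')[:2]+nets.mark_of(p,'block')[:2]: print(n,round(d['confidence'],2),w(p,d['point']).round(0))
"
```

```text
t 21.15 pos [ 521.7 -287.   171.6] shift tool cm [-0.41  0.16  1.23]
turn [ 0.31  0.11 -0.12]
[239.5 189.3]
[238.9 175.9]
[262.6 176. ]
[215.3 175.8]
[246.3 196.5]
side 0.62 [ 536. -286.  157.]
side 0.59 [ 533. -285.   33.]
side 0.16 [ 405. -261.   54.]
```

View pics/s5.png

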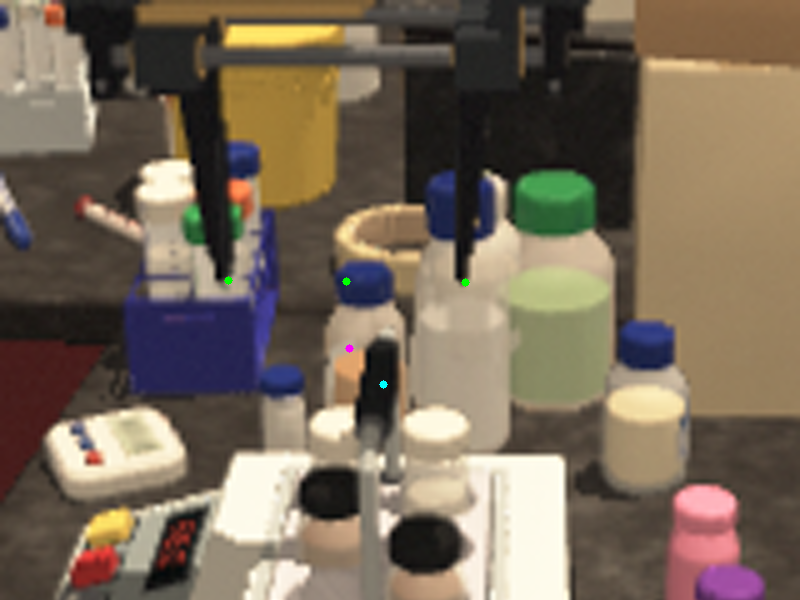

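The tips at crop (224,280) and (461,281) match the TCP shifted up by 28 mm. The handle centre is at (383,385). I centre over it first, then lower.

Call:
apply_moves --increments '[[[-0.3, 0, 0.9], [0.3, 0.1, -0.1], 9], [[-0.1, 1.0, 0.3], [0, 0, 0], 9], [[0, 1.5, 0], [0, 0, 0], 9], [[0, 1.0, 0], [0, 0, 0], 9], [[0, 0, 0], [0, 0, 0], 9]]'

```text
t: 22.12
eef_pos: [535.4, -284.3, 133.1]
tcp_rot: [-1.572, 0.001, -1.744]
ft_force: [-0.2, -0.7, -0.2]
opening: 0.946
```

```bash
python3 -c "
from h import *
go([535,-285,108],-10)"
```

```text
t 22.125 pos [ 535.4 -284.3  133.1] shift tool cm [ 0.08  2.51 -0.03]
turn [ 0.06  0.05 -0.05]
```

Call:
apply_moves --increments '[[[0, 1.2, 0], [0, 0, 0], 9], [[0, 0.8, 0], [0, 0, 0], 9], [[0, 0.3, 0], [0, 0, 0], 6], [[0, 0.1, 0], [0, 0, 0], 3], [[0, 0, 0], [0, 0, 0], 3]]'

```text
t: 22.75
eef_pos: [535.5, -284.5, 107.7]
tcp_rot: [-1.571, 0.001, -1.745]
ft_force: [0.1, 0.2, -0.1]
opening: 0.685
```

```bash
python3 -c "
from h import *
go([535,-285,108],-10);s=readout.state();print(s['ft_force'],s['opening'])
P=s['eef_pos'];R=Ro.from_euler('xyz',s['tcp_rot']).as_matrix()
p=read_camera('side');c=cv2.resize(p['img'][150:250,200:310][:,:,::-1],None,fx=6,fy=6,interpolation=cv2.INTER_CUBIC)
cv2.imwrite('pics/s6.png',c)
"
```

```text
t 22.75 pos [ 535.5 -284.5  107.7] shift tool cm [ 0.06 -0.03 -0.04]
turn [ 0.03  0.04 -0.04]
[ 0.0925183   0.22683909 -0.11101817] 0.6854526612185459
```

View pics/s6.png

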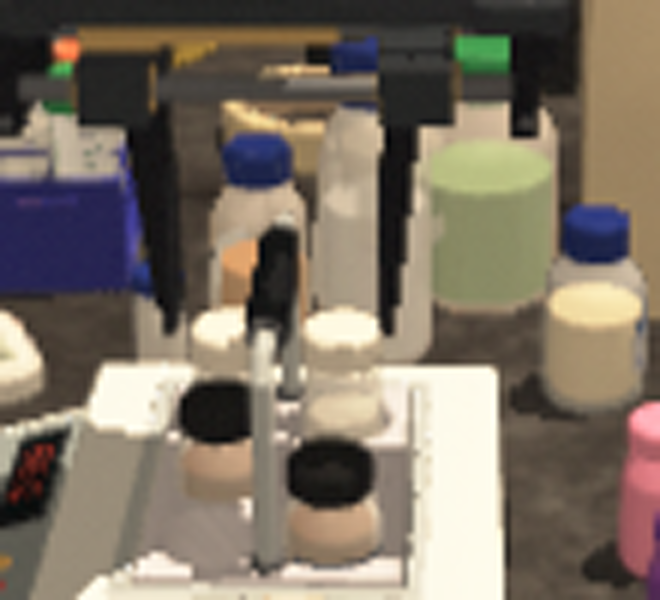

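The fingers straddle the handle, with tips at (170,330) and (388,330) and the handle centre at about (276,283). They clear the caps, so I close.

Call:
apply_moves --increments '[[[0, 0, 0], [0, 0, 0], 0], [[0, 0, 0], [0, 0, 0], 0], [[0, 0, 0], [0, 0, 0], 0], [[0, 0, 0], [0, 0, 0], 0], [[0, 0, 0], [0, 0, 0], 0]]'

```text
t: 23.42
eef_pos: [535.3, -284.5, 108.3]
tcp_rot: [-1.571, 0.0, -1.745]
ft_force: [2.1, -0.4, -6.7]
opening: 0.144
```

Call:
apply_moves --increments '[[[0, 0, 0], [0, 0, 0], 0], [[0, 0, 0], [0, 0, 0], 0], [[0, 0, 0], [0, 0, 0], 0], [[0, 0, 0], [0, 0, 0], 0], [[0, 0, 0], [0, 0, 0], 0]]'

```text
t: 24.05
eef_pos: [535.2, -284.5, 108.1]
tcp_rot: [-1.571, 0.001, -1.745]
ft_force: [-0.9, 0.0, -0.1]
opening: 0.144
```

Call:
apply_moves --increments '[[[0, -0.3, 0], [0, 0, 0], 0], [[0, -0.5, 0], [0, 0, 0], 0], [[0, -0.6, 0], [0, 0, 0], 0], [[0, -0.6, 0], [0, 0, 0], 0], [[0, -0.4, 0], [0, 0, 0], 0]]'

```text
t: 24.68
eef_pos: [534.4, -283.8, 131.9]
tcp_rot: [-1.575, 0.002, -1.745]
ft_force: [0.2, 0.0, -8.1]
opening: 0.147
```

```bash
python3 -c "
from h import *
go([535.2,-284.5,225],-10);s=readout.state();print(s['ft_force'],s['moment'],s['opening'])"
```

```text
t 24.675 pos [ 534.4 -283.8  131.9] shift tool cm [ 0.04 -9.31  0.05]
turn [ 0.23  0.04 -0.12]
[ 0.15634376  0.01506113 -8.11973862] [-0.01259869 -0.13584448 -0.04393031] 0.14667854855171986
```

Call:
apply_moves --increments '[[[0.05, -0.7, 0.05], [0.2, 0, -0.1], 0], [[0, -1.0, 0], [0, 0, 0], 0], [[0, -1.2, 0], [0, 0, 0], 0], [[0, -1.0, 0], [0, 0, 0], 0], [[0, -0.7, 0], [0, 0, 0], 0]]'

```text
t: 25.3
eef_pos: [534.8, -284.4, 181.5]
tcp_rot: [-1.571, 0.0, -1.745]
ft_force: [0.3, 0.4, -7.3]
opening: 0.148
```

```bash
python3 -c "
from h import *
go([535.2,-284.5,225],-10);s=readout.state();print(s['ft_force'],s['moment'],s['opening'])"
```

```text
t 25.3 pos [ 534.8 -284.4  181.5] shift tool cm [ 0.   -4.35  0.04]
turn [-0.01  0.04 -0.01]
[ 0.31397385  0.43041857 -7.29059386] [-0.01277904 -0.08298774  0.02192427] 0.14847035642097609
```

Call:
apply_moves --increments '[[[0, -1.0, 0], [0, 0, 0], 0], [[0, -1.2, 0], [0, 0, 0], 0], [[0, -1.0, 0], [0, 0, 0], 0], [[0, -0.6, 0], [0, 0, 0], 0], [[0, -0.3, 0], [0, 0, 0], 0]]'

```text
t: 25.92
eef_pos: [534.8, -284.4, 225.8]
tcp_rot: [-1.57, -0.0, -1.745]
ft_force: [-0.2, 0.3, -8.4]
opening: 0.141
```

Call:
apply_moves --increments '[[[0, 0, 0], [0, 0, 0], 0], [[0, 0, 0], [0, 0, 0], 0], [[0, 0, 0], [0, 0, 0], 0], [[0, 0, 0], [0, 0, 0], 0], [[0, 0, 0], [0, 0, 0], 0]]'

```text
t: 26.55
eef_pos: [534.5, -284.2, 224.8]
tcp_rot: [-1.572, 0.001, -1.745]
ft_force: [-0.1, -0.1, -7.4]
opening: 0.149
```

```bash
python3 -c "
from h import *
go([535.2,-284.5,225],-10);s=readout.state();print(s['ft_force'],s['moment'],s['opening'],s['tcp_rot'])
ps=[]
for n in('side','top'):
    p=read_camera(n);ps.append(p)
    for t in('block','grip','lab_timer','vial_blue','blue_top','vial_amber_a','vial_white_a'):
        for d in nets.mark_of(p,t)[:3]: print(n,t,round(d['confidence'],2),w(p,d['point']).round(0))
a=ps[0]['img'][90:290,150:350];b=ps[1]['img'][110:310,180:380]
cv2.imwrite('pics/fin.png',cv2.resize(np.hstack([a,b])[:,:,::-1],None,fx=2,fy=2,interpolation=cv2.INTER_CUBIC))
"
```

```text
t 26.55 pos [ 534.5 -284.2  224.8] shift tool cm [ 0.02 -0.02  0.08]
turn [ 0.06  0.05 -0.04]
[-0.07350055 -0.13015951 -7.42149179] [-0.05438217 -0.01554768  0.01660434] 0.1493934716098109 [-1.57186164e+00  6.11982717e-04 -1.74453962e+00]
side block 0.71 [ 535. -286.  149.]
side block 0.54 [ 394. -323.   56.]
side grip 0.93 [ 535. -289.  273.]
side grip 0.46 [ 511. -282.  172.]
side lab_timer 0.65 [410. -49.  -3.]
side lab_timer 0.28 [ 532. -285.  151.]
side blue_top 0.73 [ 686. -104.   -3.]
side vial_amber_a 0.79 [ 675. -302.   -3.]
side vial_amber_a 0.68 [ 513. -282.  173.]
side vial_amber_a 0.65 [ 549. -326.  171.]
top blue_top 0.93 [ 686. -101.    0.]
```

View pics/fin.png

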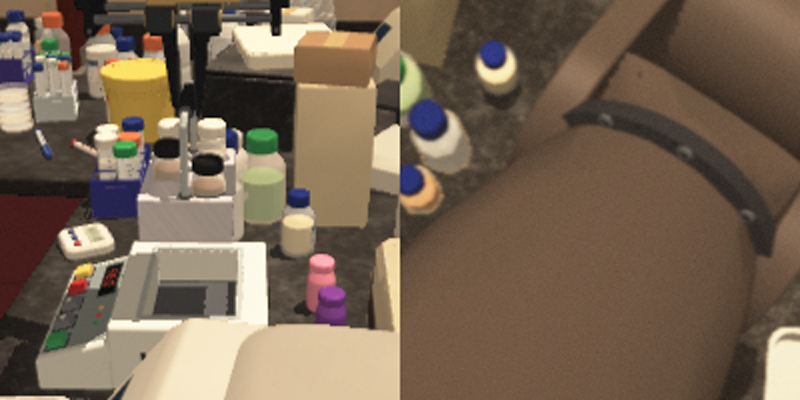

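The block hangs level over the open well with all four vials in it, and the bystanders are undisturbed. I hold it for more than 3 s.

Call:
apply_moves --increments '[[[0, 0, 0], [0, 0, 0], 0], [[0, 0, 0], [0, 0, 0], 0], [[0, 0, 0], [0, 0, 0], 0], [[0, 0, 0], [0, 0, 0], 0], [[0, 0, 0], [0, 0, 0], 0]]'

```text
t: 27.98
eef_pos: [534.5, -284.2, 224.9]
tcp_rot: [-1.572, 0.001, -1.745]
ft_force: [0.5, -0.3, -7.3]
opening: 0.147
```

Call:
apply_moves --increments '[[[0, 0, 0], [0, 0, 0], 0], [[0, 0, 0], [0, 0, 0], 0], [[0, 0, 0], [0, 0, 0], 0], [[0, 0, 0], [0, 0, 0], 0], [[0, 0, 0], [0, 0, 0], 0]]'

```text
t: 28.6
eef_pos: [534.5, -284.2, 224.9]
tcp_rot: [-1.572, 0.001, -1.745]
ft_force: [0.6, 0.1, -7.9]
opening: 0.145
```

Call:
apply_moves --increments '[[[0, 0, 0], [0, 0, 0], 0], [[0, 0, 0], [0, 0, 0], 0], [[0, 0, 0], [0, 0, 0], 0], [[0, 0, 0], [0, 0, 0], 0], [[0, 0, 0], [0, 0, 0], 0]]'

```text
t: 29.22
eef_pos: [534.5, -284.2, 224.9]
tcp_rot: [-1.572, 0.001, -1.745]
ft_force: [0.4, -0.3, -7.0]
opening: 0.144
```

Call:
apply_moves --increments '[[[0, 0, 0], [0, 0, 0], 0], [[0, 0, 0], [0, 0, 0], 0], [[0, 0, 0], [0, 0, 0], 0], [[0, 0, 0], [0, 0, 0], 0], [[0, 0, 0], [0, 0, 0], 0]]'

```text
t: 29.85
eef_pos: [534.5, -284.2, 224.9]
tcp_rot: [-1.572, 0.001, -1.745]
ft_force: [-0.7, 0.3, -6.5]
opening: 0.147
```

Call:
apply_moves --increments '[[[0, 0, 0], [0, 0, 0], 0], [[0, 0, 0], [0, 0, 0], 0], [[0, 0, 0], [0, 0, 0], 0], [[0, 0, 0], [0, 0, 0], 0], [[0, 0, 0], [0, 0, 0], 0]]'

```text
t: 30.48
eef_pos: [534.5, -284.2, 224.9]
tcp_rot: [-1.572, 0.001, -1.745]
ft_force: [0.9, 0.1, -7.7]
opening: 0.145
```

Call:
apply_moves --increments '[[[0, 0, 0], [0, 0, 0], 0], [[0, 0, 0], [0, 0, 0], 0], [[0, 0, 0], [0, 0, 0], 0], [[0, 0, 0], [0, 0, 0], 0], [[0, 0, 0], [0, 0, 0], 0]]'

```text
t: 31.1
eef_pos: [534.5, -284.2, 225.0]
tcp_rot: [-1.572, 0.001, -1.745]
ft_force: [-0.8, -0.1, -8.3]
opening: 0.145
```

```bash
python3 -c "
from h import *
p=read_camera('side')
for t in('block','grip'):
    for d in nets.mark_of(p,t)[:1]: print(t,round(d['confidence'],2),w(p,d['point']).round(0))
print(env.job_done(),readout.state()['t'])"
```

```text
block 0.67 [ 533. -286.  152.]
grip 0.82 [ 531. -288.  272.]
the job is handed in; nothing more can be done
the job is handed in; nothing more can be done
```

I pressed yellow, red and green in that order, then lifted the block by its handle. I held it over the well and handed the job in at about t = 31 s.

- **Keys:** I pressed each key until it stopped moving, at about 4 to 8 N, and raised the fingers clear before the next one. The up and down keys were never approached, and the fingers passed about 2 cm above them.
- **Block:** The lift was about 117 mm, which puts the underside about 77 mm above the rim. The cameras agree within their error, at 69–79 mm. The arm held still for 4.5 s with no slip, carrying 7–8 N with the handle gripped at about 14 mm. The tool was within 0.1° of vertical. The last picture showed all four vials seated and the well open below.
- **Bystanders:** The timer and the bottle behind the heater measured where they had been. I saw no change in the other blue-capped bottles. The small blue-capped vial was last seen in place just before the grip. In the final pictures it was hidden from the side camera and not reported by the top one.
- **What disagreed:** The cameras put the fingertips about 28 mm above the reported TCP. I pressed the keys by force and set the grip height with that correction. The first descent to yellow, before I found this, stopped short in the air without touching anything.
- **Not checked:** There was no direct reading of the key travel, so presses and releases are judged from force and position only.

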